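# Set up the mitre box: stop arm out, saw table to 45 degrees

### The job

Set up the mitre box on the bench for a 45 degree cut with the length stop: swing its folded stop arm out all the way until it clicks home at the end of its travel, and turn the saw table by its black knob until it clicks into the 45 degree notch. Leave the other things on the bench where they are, and let go of the mitre box when you are finished.

Things in the scene. Friction and masses are not known exactly. Their poses are not given: they have to be found in the camera images.
- mitre_box: Mitre box fixed to the bench: grey base 150 (x) x 340 (y) x 30 mm high, rounded front, aluminium bed plates (tops at 45 mm), a fence in two halves at the back (tops at 87 mm), a round saw table in the middle, a stop arm hinged at its left end. Origin: centre of the underside, on the saw table's axis; own -x is its front (towards the robot), +y its left end, z up. It cannot move.
- saw_table (a joint): Angle of the saw table, rad. 0: lever points to the front (own -x of the box); grows counter-clockwise from above, lever going to the box's right (own -y). Travel -0.40 to 0.95; starts within 0.3 of 0. Sprung notch at 0.785: about 7 N at the knob climbs its near edge (0.59 to 0.69), past 0.73 it centres itself; the same force leaves it past 0.88. Elsewhere it stays where left (1 N).
- table_knob (a point): Top centre of the saw table's knob: upright, round, black, 30 mm across, 50 to 102 mm above the bench, on the end of a flat steel lever (22 mm wide, top at 45 mm), 125 mm from the table's axis. Pinch it from above in any direction; it may turn between the fingers.
- table_axis (a point): The saw table's vertical axis, at the height of its top (45 mm). On the lever's line, 45 mm before and behind the axis, the table carries slotted steel guide posts up to 115 mm high.
- notch_45 (a point): Point on the grey base midway between two low steel ridges (34 mm long, 38 mm apart) that mark the 45 degree notch, 93 mm from the saw table's axis, right of the front. The lever lies over it, between the ridges, when seated.
- stop_arm (a joint): Angle of the stop arm, rad. 0: folded, pointing to the front (own -x of the box) beside its left end; grows clockwise from above, the tip swinging outwards to the end stop at 1.571, square out from the box's end (own +y). Starts at 0 to 0.45. A sprung ball resists from 1.22 to 1.40 (about 6 N at the post), past 1.45 it drives it home and holds it. Elsewhere it stays where left (1 N).
- stop_post (a point): Top centre of the stop arm's post: upright, round, steel, 26 mm across, 45 to 105 mm above the bench, on a 50 mm square aluminium pad, 140 mm from the hinge. Pinch it from above in any direction; it may turn between the fingers. The arm is a flat steel bar 28 mm wide, 160 mm long, 16 to 28 mm above the bench.
- stop_hinge (a point): The stop arm's vertical hinge axis, 36 mm above the bench, 190 mm to the left of (own +y) and 50 mm behind (own +x) the mitre box's origin.
- carton_white: White component carton, 80 x 120 x 60 mm high, behind the mitre box. Bystander. Origin under its centre.
- carton_brown: Brown carton, 90 x 100 x 75 mm high, behind the mitre box. Bystander. Origin under its centre.
- screwdriver: Screwdriver, 190 mm long, about 30 mm high, lying in front of the mitre box. Bystander.
- wrench: Steel open wrench, 170 mm long, lying flat in front and to the right of the mitre box. Bystander.
- tape_roll: Roll of black tape lying flat, 96 mm across, 24 mm high, out to the left of the folded stop arm, beyond the reach of its swing. Bystander. Origin under its centre.
- channel: Offcut of aluminium channel, 200 x 40 x 25 mm, lying to the right of the mitre box. Bystander. Origin under its centre.
- meter_case: Grey instrument case, 140 x 200 x 55 mm high, at the left of the table. Bystander. Origin under its centre.

How it is judged:
By the outcome, as a careful person would: the job done as asked, in the order asked, and still so for the second after the job is handed in, with the robot touching nothing.
It also fails if it takes over 53 s, if anything falls off the work surface, if the arm or the gripper's body presses on something with over 40 N, if the wrist force passes 120 N, or if a joint passes its speed limit or range.

### The arm

A 6-joint arm with a two-finger parallel gripper is mounted at the origin on the work surface. World frame = base frame: x ahead of the robot, y to its left, z up, the work surface at z = 0. Lengths are in mm, angles in rad, forces in N, time in s.
With the tool pointing down it reaches from about 350 to 975 mm from the base axis. Payload 7.1 kg.
Tool frame: the origin (TCP) lies midway between the tips of the shut fingers; the grasp point (between the pads) lies 19 mm behind it; z points along the fingers, y is the line along which they close (so a half turn about z gives the same grasp; the last joint's range is limited). The gripper opens to 88 mm and grips with 3 to 60 N. Pads are 20 mm wide; open, the fingers measure 115 mm over their backs; the gripper's body (75 mm by 178 mm) begins 61 mm behind the grasp point.
Start: joints at [1.174, 0.423, 1.63, -0, 1.089, -0.019], TCP at [230.516, 580.919, 222.675] pointing down, gripper open.
Joint ranges: [-3, 3], [-0.9, 2.11], [0.09, 2.58], [-1.31, 4.45], [0.11, 2.69], [-2.54, 2.54]. Speed limits (rad/s): [2.39, 2.39, 3.01, 3.14, 3.14, 3.14].

### API

Orientations are given as a rotation vector (axis times angle).
In Python, from workcell import ctrl gives the robot as it stands.
- The arm moves only by the shell command python3 -m pendant 'ROWS'. ROWS is a JSON object of lists of equal length, an entry for each row: "grip": the opening, from -1 (shut) to 1 (fully open); "linear": the shift along the tool's x, y, z in mm, a list of three; "angular": the turn, a rotation vector about the tool's x, y, z in rad, a list of three. In form: {"grip": [grip, ...], "linear": [[tx, ty, tz], ...], "angular": [[ax, ay, az], ...]}. A call has 1 to 12 rows; each row shifts and turns the commanded pose from where the row before left it, along the tool's axes as they then stand; what a row does not reach is not made up. A row lasts 1/12 s, in which the tool goes at most 41.7 mm and 7.16 degrees, less where a joint would pass 70% of its speed; a pose out of reach is approached as far as the arm can. A call with a gripper value outside its range is refused whole. The fingers move at their own pace and stop on an object; the grip force is fixed at half the most. Time passes only in rows, so rows that do not move let the fingers close. It gives the time, the measured TCP pose, the force, the opening and the grip force at its end, in the units of the state.
- ctrl.get_obs(): the state, without advancing time (a new reading comes with each control period).
- ctrl.get_image(name): name is "scene" or "top" or "wrist"; returns the picture (420x560x3 uint8, red, green, blue); there is no depth.
- ctrl.camera_params(name): a dict with "vfov" (degrees; the focal length in pixels is half the picture's height over the tangent of half this angle, whatever the lens; pixels are square), "cx", "cy" (the principal point, pixels), "R" (3x3) and "t" (3): a world point X has camera coordinates R X + t; the wrist camera has in their place "T_tool_cam" (4x4, takes a point from camera to tool coordinates, whose origin is the TCP and whose axes are the flange's). Camera axes: x right, y down, z forward; pixel columns grow to the right and rows downward; lengths in mm; the calibration is good to about 2 mm. A picture is of the moment at which its call begins: read the wrist's pose just before it. camera_params takes no time and is no camera call.
- ctrl.close_job(): hands the job in; it is judged then, once.
The state is a dict: "t": time; "qpos": joint angles; "qvel": joint speeds; "joint_torque": joint torques, N m; "ee_pos": TCP position; "orientation": TCP orientation; "ft_force": force on the tool from outside, world axes, zero at the start; "moment": the same for the moment, N m; "width": finger opening in mm; "grasp_force": force on a finger pad.
Only numpy, scipy, OpenCV 4.12 (cv2) and the standard library are available. Lean on these libraries where they do the work, as an engineer would, in place of code of your own. Each camera call takes 0.05 s, during which the arm holds its last target. There are 200 camera calls.

## Working session

There is one attempt and no reset: what is moved stays moved. The work goes in short steps, Python scripts to look and compute and a shell command to move; the robot and the scene stay as the last step left them, time stands still between calls to the robot, and variables do not carry over. Pictures are saved under pics/ and viewed, at most 10 in all, crops included, and the job is handed in when it is done.

```bash
mkdir -p pics; python3 - <<'E'
from workcell import ctrl
import cv2
for n in("scene","top"):
    im=ctrl.get_image(n); cv2.imwrite(f"pics/{n}0.png",im[:,:,::-1])
    p=ctrl.camera_params(n); print(n,p)
o=ctrl.get_obs(); print(o['ee_pos'],o['orientation'],o['t'],o['width'])
E
```

```text
scene {'vfov': 56.172074168905574, 'cx': 278.79905079698943, 'cy': 207.89315785728442, 'R': array([[-0.82764978,  0.56077513,  0.02295861],
       [ 0.2966698 ,  0.4718478 , -0.83026904],
       [-0.4764272 , -0.68036086, -0.55688977]]), 't': array([ 422.91739672, -132.21719185, 1334.67574891])}
top {'vfov': 45.52646175725937, 'cx': 280.3302622317356, 'cy': 205.03113201454002, 'R': array([[ 7.00630930e-03, -9.99975339e-01, -4.81948095e-04],
       [-9.91242023e-01, -6.88155940e-03, -1.31878335e-01],
       [ 1.31871766e-01,  1.40170761e-03, -9.91265793e-01]]), 't': array([  52.37524524,  577.09066018, 1396.81932732])}
[230.35794145 580.48203456 222.0048246 ] [-5.89882170e-01 -3.08546668e+00  2.04443222e-03] 0.1 88.16315843527305
```

View pics/top0.png

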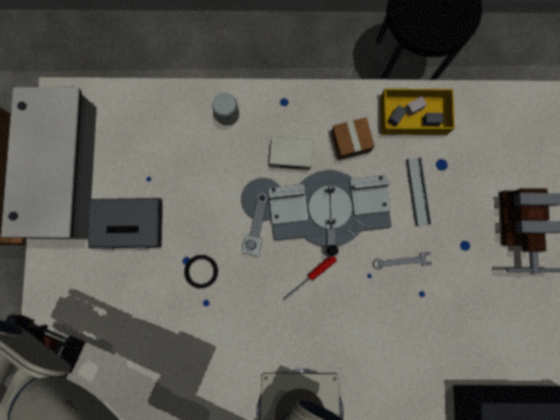

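View pics/scene0.png

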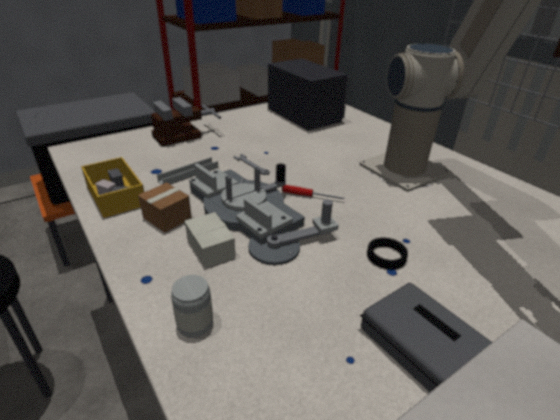

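The top view shows the post near (252,243), the hinge near (263,197), the knob near (332,250) and the table axis near (331,207). In the scene view the post top is at about (327,205) and the knob at (281,168). I'll enlarge both.

```bash
python3 - <<'E'
import cv2,numpy as np
a=cv2.imread("pics/top0.png")[165:285,230:400]; b=cv2.imread("pics/scene0.png")[145:265,190:360]
f=lambda x:cv2.convertScaleAbs(cv2.resize(x,None,fx=4.7,fy=4.7,interpolation=cv2.INTER_CUBIC),alpha=1.4)
cv2.imwrite("pics/tc.png",f(a));cv2.imwrite("pics/sc.png",f(b))
E
```

```text
(no output)
```

View pics/tc.png

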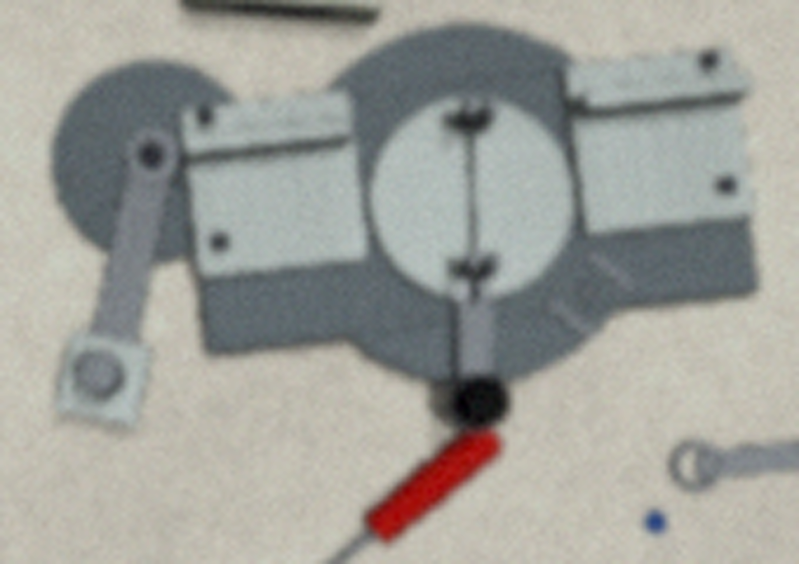

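View pics/sc.png

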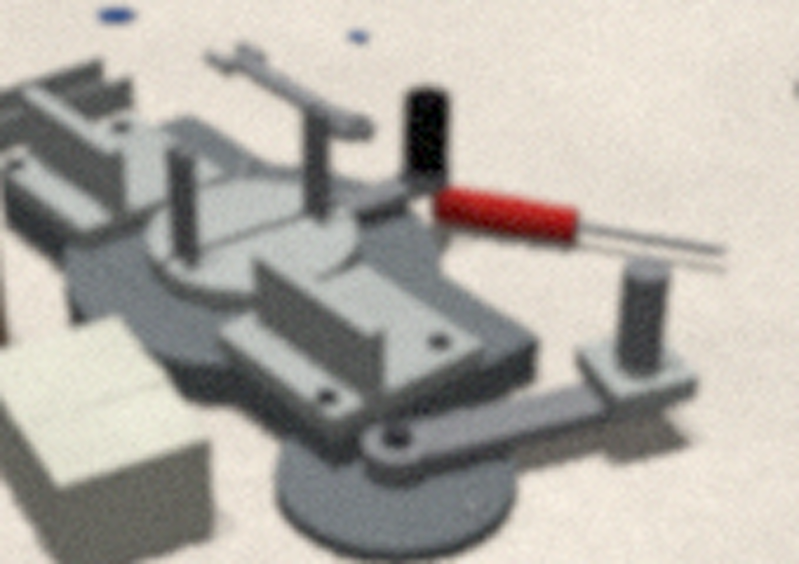

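The crops show, in crop pixels: in top, hinge (151,154), post top (98,374), disc centre (472,197), knob top about (481,399), and ridges (573,318) and (612,271). In scene, the post top is at (647,268) and the knob top at (427,95). The screwdriver handle lies right next to the knob. Now I'll cast rays.

```bash
cat > h.py <<'E'
from workcell import ctrl
import numpy as np
def ray(n,u,v,R=None):
    p=ctrl.camera_params(n); f=210/np.tan(np.radians(p['vfov']/2))
    d=np.array([(u-p['cx'])/f,(v-p['cy'])/f,1]); R=p['R']; return -R.T@p['t'],R.T@d
def plane(n,u,v,z):
    c,d=ray(n,u,v); return c+d*(z-c[2])/d[2]
def tri(a,b):
    (c1,d1),(c2,d2)=a,b
    s=np.linalg.lstsq(np.c_[d1,-d2],c2-c1,rcond=None)[0]
    p,q=c1+d1*s[0],c2+d2*s[1]; return (p+q)/2,np.linalg.norm(p-q)
E
python3 - <<'E'
from h import *
np.set_printoptions(precision=1,suppress=True)
k=lambda u,v,o:((u+.5)/4.7-.5+o[0],(v+.5)/4.7-.5+o[1])
T=(230,165);S=(190,145)
P={}
for n,u,v,z in [('hinge',151,154,36),('post',98,374,105),('knob',481,399,102),('axis',472,197,45),('notch',592,295,31),('sd1',487,433,25),('sd2',380,525,25),('wr',697,466,8)]:
    P[n]=plane('top',*k(u,v,T),z)[:2];print(n,P[n])
for n,u,v,z in[('post',647,268,105),('knob',427,95,102),('hinge',398,436,36)]: print('scene',n,plane('scene',*k(u,v,S),z))
print('tri post',tri(ray('top',*k(98,374,T)),ray('scene',*k(647,268,S))),'knob',tri(ray('top',*k(481,399,T)),ray('scene',*k(427,95,S))))
h=P['hinge']-P['axis']; yaw=np.arctan2(h[1],h[0])-np.arctan2(190,50)
n=P['notch']-P['axis']
print('|h|',np.hypot(*h),'should',np.hypot(190,50),'yaw',yaw,'yaw from notch',np.arctan2(n[1],n[0])-np.pi-.785,np.hypot(*n))
d=P['post']-P['hinge'];print('arm',np.hypot(*d),'ang',np.pi+yaw-np.arctan2(d[1],d[0]))
d=P['knob']-P['axis'];print('lever',np.hypot(*d),'ang',np.arctan2(d[1],d[0])-np.pi-yaw)
from scipy.spatial.transform import Rotation as Ro
o=ctrl.get_obs();print(Ro.from_rotvec(o['orientation']).as_matrix())
E
```

```text
hinge [598.9 110.1]
post [460.4 136.4]
knob [447.8 -84.3]
axis [572.5 -85.4]
notch [ 514.6 -159.6]
sd1 [430.6 -95.6]
sd2 [374.8 -30.6]
wr [ 411.9 -226.1]
scene post [465.8 139.7 105. ]
scene knob [451.3 -83.8 102. ]
scene hinge [603.1 115.   36. ]
tri post (array([461.2, 136. , 101.3]), np.float64(1.6157182661911333)) knob (array([448.8, -85.2, 100.5]), np.float64(2.5187371391930187))
|h| 197.25447160095038 should 196.468827043885 yaw 0.12326849130220308 yaw from notch -6.160340284504726 94.08186535291865
arm 140.89642123019178 ang 0.3108845174329611
lever 124.73798610830863 ang -0.13256905282270703
[[-0.9  0.4 -0. ]
 [ 0.4  0.9 -0. ]
 [-0.  -0.  -1. ]]
```

Both yaw estimates agree at 0.123: hinge (599,111), axis (573,-85), post (461,137) at arm angle 0.31, lever at -0.13. Moving above the post.

```bash
python3 -m pendant '{"grip":[1,1,1,1,1,1,1,1,1,1],"linear":[[-19,-16,0],[-19,-16,0],[-19,-16,0],[-19,-16,0],[-19,-16,0],[-19,-16,0],[-19,-16,0],[-19,-16,0],[-19,-16,0],[-19,-16,0]],"angular":[[0,0,0],[0,0,0],[0,0,0],[0,0,0],[0,0,0],[0,0,0],[0,0,0],[0,0,0],[0,0,0],[0,0,0]]}'
python3 -m pendant '{"grip":[1,1,1,1,1,1,1,1,1,1,1,1],"linear":[[-19,-16,0],[-19,-16,0],[-19,-16,0],[-19,-16,0],[-19,-16,0],[-19,-16,0],[-19,-16,0],[-19,-16,0],[-19,-16,0],[-16,-19,0],[0,0,0],[0,0,0]],"angular":[[0,0,0],[0,0,0],[0,0,0],[0,0,0],[0,0,0],[0,0,0],[0,0,0],[0,0,-0.05],[0,0,-0.07],[0,0,-0.07],[0,0,0],[0,0,0]]}'
cat >> h.py <<'E'
from scipy.spatial.transform import Rotation as Ro
def to(x,y,z,yang):
    o=ctrl.get_obs(); M=Ro.from_rotvec(o['orientation']).as_matrix()
    a=np.arctan2(M[1,1],M[0,1])
    print('t %.2f'%o['t'],'pos',o['ee_pos'].round(1) if hasattr(o['ee_pos'],'round') else o['ee_pos'],'yang %.3f'%a,'tilt',M[:,2].round(3),'F',np.round(o['ft_force'],1),'w %.1f g %.1f'%(o['width'],o['grasp_force']))
    print('shift tool',(M.T@(np.array([x,y,z])-o['ee_pos'])).round(1),'turn z %.3f'%-(yang-a))
E
python3 -c "
from h import *
to(461,137,66,1.383)
import cv2; cv2.imwrite('pics/w1.png',ctrl.get_image('wrist')[:,:,::-1])"
```

```text
t: 0.93
ee_pos: [348.3, 360.8, 222.5]
orientation: [-0.59, -3.085, 0.001]
ft_force: [0.2, 0.7, -0.2]
width: 88.1
grasp_force: 0.0
t: 1.93
ee_pos: [465.7, 142.6, 222.4]
orientation: [-0.3, -3.127, 0.0]
ft_force: [0.2, 0.3, -0.4]
width: 87.8
grasp_force: 0.0
t 1.93 pos [465.7 142.6 222.4] yang 1.379 tilt [-0.001  0.    -1.   ] F [ 0.2  0.3 -0.4] w 87.8 g 0.0
shift tool [  3.5  -6.3 156.4] turn z -0.004
```

View pics/w1.png

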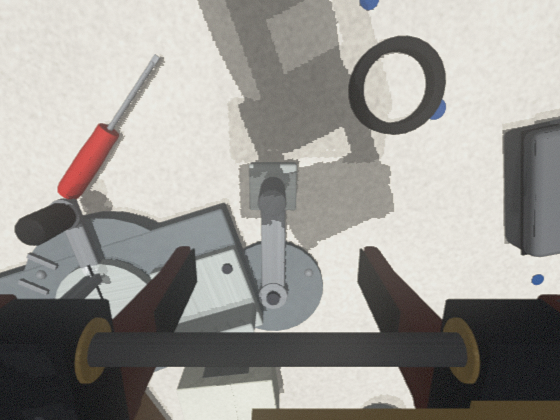

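The wrist view shows the post top at about (272,190), the arm aligned with the view, the finger tips at columns 190 and 365, and clear space on both sides. Descending and closing.

```bash
python3 -m pendant '{"grip":[1,1,1,1,1,1,1,1,-1,-1,-1,-1],"linear":[[2,-3,20],[1.5,-3,26],[0,0,26],[0,0,26],[0,0,26],[0,0,22],[0,0,10],[0,0,0],[0,0,0],[0,0,0],[0,0,0],[0,0,0]],"angular":[[0,0,0],[0,0,0],[0,0,0],[0,0,0],[0,0,0],[0,0,0],[0,0,0],[0,0,0],[0,0,0],[0,0,0],[0,0,0],[0,0,0]]}'
python3 -m pendant '{"grip":[-1,-1,-1,-1,-1,-1],"linear":[[0,0,0],[0,0,0],[0,0,0],[0,0,0],[0,0,0],[0,0,0]],"angular":[[0,0,0],[0,0,0],[0,0,0],[0,0,0],[0,0,0],[0,0,0]]}'
python3 -c "
from h import *
to(461,137,66,1.383)"
```

```text
t: 2.98
ee_pos: [461.9, 138.4, 67.9]
orientation: [0.295, 3.126, 0.001]
ft_force: [-0.6, 0.6, 0.1]
width: 64.6
grasp_force: 0.0
t: 3.48
ee_pos: [461.1, 138.1, 66.7]
orientation: [0.295, 3.128, 0.0]
ft_force: [-0.6, 0.0, 1.2]
width: 25.3
grasp_force: 30.0
t 3.48 pos [461.1 138.1  66.7] yang 1.383 tilt [ 0.  0. -1.] F [-0.6  0.   1.2] w 25.3 g 30.0
shift tool [-0.1 -1.1  0.7] turn z -0.000
```

```bash
python3 -m pendant '{"grip":[-1,-1,-1,-1,-1,-1,-1,-1,-1,-1,-1,-1],"linear":[[-0.25,8.4,0],[-0.25,8.4,0],[-0.25,8.4,0],[-0.25,8.4,0],[-0.25,8.4,0],[-0.25,8.4,0],[-0.25,8.4,0],[-0.25,8.4,0],[-0.25,8.4,0],[-0.25,8.4,0],[0,0,0],[0,0,0]],"angular":[[0,0,0.06],[0,0,0.06],[0,0,0.06],[0,0,0.06],[0,0,0.06],[0,0,0.06],[0,0,0.06],[0,0,0.06],[0,0,0.06],[0,0,0.06],[0,0,0],[0,0,0]]}'
python3 -c "
from h import *
a=1.694+.66
to(599+140*np.cos(a),111+140*np.sin(a),66,1.383-.6)"
```

```text
t: 4.48
ee_pos: [500.0, 211.8, 66.7]
orientation: [1.202, 2.902, 0.001]
ft_force: [-0.6, 4.6, 1.1]
width: 25.5
grasp_force: 30.0
t 4.48 pos [500.  211.8  66.7] yang 0.785 tilt [ 0.  0. -1.] F [-0.6  4.6  1.1] w 25.5 g 30.0
shift tool [-1.3 -0.9  0.7] turn z 0.002
```

```bash
python3 -m pendant '{"grip":[-1,-1,-1,-1,-1,-1,-1,-1,-1,-1,-1,-1],"linear":[[0.3,8.4,0],[0,8.4,0],[-0.25,8.4,0],[-0.25,8.4,0],[-0.25,8.4,0],[-0.25,8.4,0],[-0.25,8.4,0],[-0.25,8.4,0],[-0.25,8.4,0],[-0.25,8.4,0],[-0.25,8.4,0],[0,0,0]],"angular":[[0,0,0.06],[0,0,0.06],[0,0,0.06],[0,0,0.06],[0,0,0.06],[0,0,0.06],[0,0,0.06],[0,0,0.06],[0,0,0.06],[0,0,0.06],[0,0,0.06],[0,0,0]]}'
python3 -m pendant '{"grip":[-1,-1,-1],"linear":[[0,2,0],[0,0,0],[0,0,0]],"angular":[[0,0,0],[0,0,0],[0,0,0]]}'
python3 -c "
from h import *
a=1.694
to(599+140*np.cos(a),111+140*np.sin(a),66,1.383-1.26)"
```

```text
t: 5.48
ee_pos: [582.4, 252.7, 66.8]
orientation: [2.083, 2.351, 0.005]
ft_force: [2.3, 7.6, -1.0]
width: 25.5
grasp_force: 30.0
t: 5.73
ee_pos: [582.9, 252.8, 66.8]
orientation: [-2.079, -2.354, -0.003]
ft_force: [-0.0, 8.1, 0.7]
width: 25.3
grasp_force: 30.0
t 5.73 pos [582.9 252.8  66.8] yang 0.124 tilt [ 0.001  0.002 -1.   ] F [-0.   8.1  0.7] w 25.3 g 30.0
shift tool [-2.7 -1.4  0.8] turn z 0.001
```

```bash
python3 -m pendant '{"grip":[-1,-1,-1,-1],"linear":[[0,3,0],[0,3,0],[0,0,0],[0,0,0]],"angular":[[0,0,0],[0,0,0],[0,0,0],[0,0,0]]}'
python3 -c "
from h import *
a=1.694
to(599+140*np.cos(a),111+140*np.sin(a),66,1.383-1.26)"
```

```text
t: 6.07
ee_pos: [584.4, 252.8, 66.6]
orientation: [-2.076, -2.35, 0.009]
ft_force: [-15.6, 7.4, 11.2]
width: 25.4
grasp_force: 30.0
t 6.07 pos [584.4 252.8  66.6] yang 0.124 tilt [-0.008 -0.    -1.   ] F [-15.6   7.4  11.2] w 25.4 g 30.0
shift tool [-2.5 -2.9  0.6] turn z 0.001
```

The arm is hard against the end stop. Relaxing, releasing and lifting, then turning for the knob.

```bash
python3 -m pendant '{"grip":[-1,-1,1,1,1,1,1,1,1,1,1,1],"linear":[[0,-3,0],[0,-2,0],[0,0,0],[0,0,0],[0,0,0],[0,0,0],[0,0,-10],[0,0,-25],[0,0,-30],[0,0,-30],[0,0,-30],[0,0,0]],"angular":[[0,0,0],[0,0,0],[0,0,0],[0,0,0],[0,0,0],[0,0,0],[0,0,0],[0,0,0],[0,0,0],[0,0,0],[0,0,0.06],[0,0,0.1]]}'
python3 -m pendant '{"grip":[1,1,1,1,1,1,1,1,1,1,1,1],"linear":[[0,0,0],[0,0,0],[0,0,0],[0,0,0],[0,0,0],[0,0,0],[0,0,0],[0,0,0],[0,0,0],[0,0,0],[0,0,0],[0,0,0]],"angular":[[0,0,0.11],[0,0,0.11],[0,0,0.11],[0,0,0.11],[0,0,0.11],[0,0,0.11],[0,0,0.11],[0,0,0.11],[0,0,0.11],[0,0,0.11],[0,0,0.11],[0,0,0.11]]}'
python3 -m pendant '{"grip":[1,1,1,1],"linear":[[0,0,0],[0,0,0],[0,0,0],[0,0,0]],"angular":[[0,0,0.11],[0,0,0.11],[0,0,0],[0,0,0]]}'
python3 - <<'E'
from h import *
to(448,-85,64,-1.58)
import cv2; t=ctrl.get_image('top'); cv2.imwrite('pics/t2.png',cv2.resize(t[140:290,200:400,::-1],None,fx=4,fy=4,interpolation=cv2.INTER_CUBIC))
E
```

```text
t: 7.07
ee_pos: [587.3, 253.1, 199.0]
orientation: [2.262, 2.174, 0.015]
ft_force: [1.1, 0.5, 0.3]
width: 86.8
grasp_force: 0.0
t: 8.07
ee_pos: [584.0, 251.7, 192.4]
orientation: [3.125, 0.327, 0.001]
ft_force: [0.1, 0.4, -0.5]
width: 87.8
grasp_force: 0.0
t: 8.4
ee_pos: [584.0, 251.8, 192.2]
orientation: [-3.142, 0.005, -0.0]
ft_force: [-0.2, 0.6, 0.7]
width: 87.7
grasp_force: 0.0
t 8.40 pos [584.  251.8 192.2] yang -1.574 tilt [ 0.  0. -1.] F [-0.2  0.6  0.7] w 87.7 g 0.0
shift tool [-135.   337.2  128.1] turn z 0.006
```

View pics/t2.png

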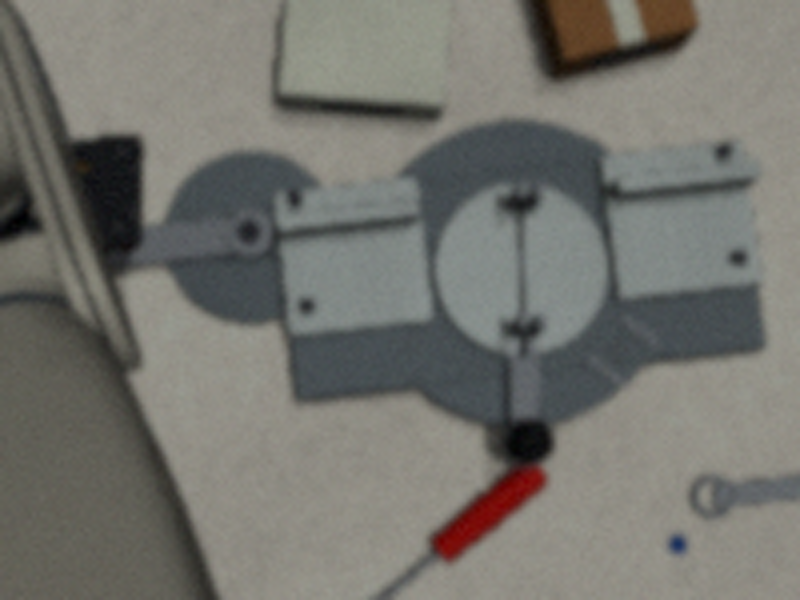

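The arm now stands square to the box end: hinge (248,232), bar running left along the box's own line. Going to the knob.

```bash
python3 -m pendant '{"grip":[1,1,1,1,1,1,1,1,1,1,1,1],"linear":[[-10,24,0],[-10,26,0],[-10,26,0],[-10,26,0],[-10,26,0],[-10,26,0],[-10,26,0],[-10,26,0],[-10,26,0],[-10,26,0],[-10,26,0],[-10,26,0]],"angular":[[0,0,0],[0,0,0],[0,0,0],[0,0,0],[0,0,0],[0,0,0],[0,0,0],[0,0,0],[0,0,0],[0,0,0],[0,0,0],[0,0,0]]}'
python3 -m pendant '{"grip":[1,1,1,1],"linear":[[-10,20,0],[-5,7,0],[0,0,0],[0,0,0]],"angular":[[0,0,0],[0,0,0],[0,0,0],[0,0,0]]}'
python3 - <<'E'
from h import *
to(448,-85,64,-1.58)
import cv2; cv2.imwrite('pics/w2.png',ctrl.get_image('wrist')[:,:,::-1])
E
```

```text
t: 9.45
ee_pos: [461.4, -58.4, 192.0]
orientation: [3.141, -0.005, 0.001]
ft_force: [0.6, -0.3, -0.1]
width: 87.6
grasp_force: 0.0
t: 9.78
ee_pos: [447.1, -84.1, 191.9]
orientation: [-3.141, 0.01, -0.001]
ft_force: [-0.2, 1.0, 0.2]
width: 87.9
grasp_force: 0.0
t 9.78 pos [447.1 -84.1 191.9] yang -1.577 tilt [ 0.001  0.    -1.   ] F [-0.2  1.   0.2] w 87.9 g 0.0
shift tool [  0.9   0.9 127.9] turn z 0.003
```

View pics/w2.png

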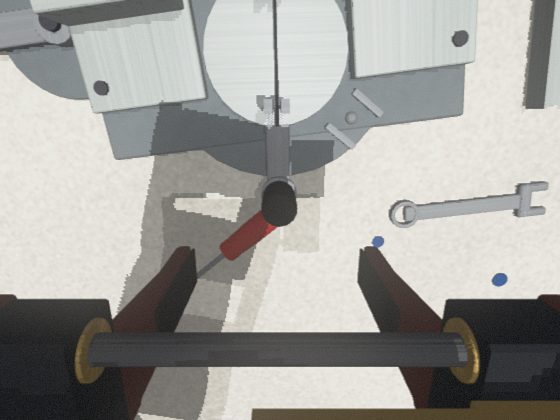

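The wrist view shows the knob top at (280,205), midway between the fingers (columns 190 and 365). The screwdriver is well below finger height. Descending and gripping.

```bash
python3 -m pendant '{"grip":[1,1,1,1,1,1,1,-1,-1,-1,-1,-1],"linear":[[1,1,20],[0,0,26],[0,0,26],[0,0,26],[0,0,20],[0,0,10],[0,0,0],[0,0,0],[0,0,0],[0,0,0],[0,0,0],[0,0,0]],"angular":[[0,0,0],[0,0,0],[0,0,0],[0,0,0],[0,0,0],[0,0,0],[0,0,0],[0,0,0],[0,0,0],[0,0,0],[0,0,0],[0,0,0]]}'
python3 -m pendant '{"grip":[-1,-1,-1,-1,-1],"linear":[[0,0,0],[0,0,0],[0,0,0],[0,0,0],[0,0,0]],"angular":[[0,0,0],[0,0,0],[0,0,0],[0,0,0],[0,0,0]]}'
python3 -c "
from h import *
to(448,-85,64,-1.58)"
```

```text
t: 10.83
ee_pos: [448.4, -85.3, 64.5]
orientation: [3.141, -0.01, 0.003]
ft_force: [1.3, -0.1, 0.0]
width: 57.8
grasp_force: 0.0
t: 11.25
ee_pos: [447.8, -85.3, 63.7]
orientation: [3.142, -0.01, -0.0]
ft_force: [-0.7, -0.3, 1.4]
width: 30.0
grasp_force: 30.0
t 11.25 pos [447.8 -85.3  63.7] yang -1.577 tilt [-0. -0. -1.] F [-0.7 -0.3  1.4] w 30.0 g 30.0
shift tool [ 0.2 -0.3 -0.3] turn z 0.003
```

```bash
python3 -m pendant '{"grip":[-1,-1,-1,-1,-1,-1,-1,-1,-1,-1,-1,-1],"linear":[[0.22,7.5,0],[0.22,7.5,0],[0.22,7.5,0],[0.22,7.5,0],[0.22,7.5,0],[0.22,7.5,0],[0.22,7.5,0],[0.22,7.5,0],[0.22,7.5,0],[0.22,7.5,0],[0,0,0],[0,0,0]],"angular":[[0,0,-0.06],[0,0,-0.06],[0,0,-0.06],[0,0,-0.06],[0,0,-0.06],[0,0,-0.06],[0,0,-0.06],[0,0,-0.06],[0,0,-0.06],[0,0,-0.06],[0,0,0],[0,0,0]]}'
cat >> h.py <<'E'
def knob(th=.785):
    a=np.pi+.123+th
    to(573+125*np.cos(a),-85+125*np.sin(a),64,a-1.5*np.pi)
    p=ctrl.get_obs()['ee_pos']; d=np.array([p[0]-573,p[1]+85]);print('theta now %.3f r %.1f'%((np.arctan2(d[1],d[0])-np.pi-.123+1)%(2*np.pi)-1,np.hypot(*d)))
E
python3 -c "
from h import *
knob()"
```

```text
t: 12.25
ee_pos: [470.7, -156.3, 63.8]
orientation: [3.004, 0.916, 0.004]
ft_force: [5.3, 2.3, -2.6]
width: 30.1
grasp_force: 30.0
t 12.25 pos [ 470.7 -156.3   63.8] yang -0.979 tilt [ 0.003 -0.    -1.   ] F [ 5.3  2.3 -2.6] w 30.1 g 30.0
shift tool [ 5.8 36.8 -0.2] turn z -0.316
theta now 0.486 r 124.7
```

```bash
python3 -m pendant '{"grip":[-1,-1,-1,-1,-1,-1,-1,-1,-1,-1],"linear":[[0.22,7.5,0],[0.22,7.5,0],[0.22,7.5,0],[0.22,7.5,0],[0.22,7.5,0],[0,0,0],[0,0,0],[0,0,0],[0,0,0],[0,0,0]],"angular":[[0,0,-0.06],[0,0,-0.06],[0,0,-0.06],[0,0,-0.06],[0,0,-0.06],[0,0,0],[0,0,0],[0,0,0],[0,0,0],[0,0,0]]}'
python3 -c "
from h import *
knob()"
```

```text
t: 13.08
ee_pos: [496.0, -183.2, 63.8]
orientation: [2.833, 1.355, 0.004]
ft_force: [6.6, 3.7, -3.3]
width: 29.5
grasp_force: 30.0
t 13.08 pos [ 496.  -183.2   63.8] yang -0.678 tilt [ 0.003 -0.    -1.   ] F [ 6.6  3.7 -3.3] w 29.5 g 30.0
shift tool [-0.2  0.3 -0.2] turn z -0.016
theta now 0.783 r 124.8
```

```bash
python3 -m pendant '{"grip":[1,1,1,1,1,1,1,1,1,1,1,1],"linear":[[0,0,0],[0,0,0],[0,0,0],[0,0,0],[0,0,-10],[0,0,-25],[0,0,-30],[0,0,-30],[0,0,-30],[0,0,-10],[0,0,0],[0,0,0]],"angular":[[0,0,0],[0,0,0],[0,0,0],[0,0,0],[0,0,0],[0,0,0],[0,0,0],[0,0,0],[0,0,0],[0,0,0],[0,0,0],[0,0,0]]}'
python3 -m pendant '{"grip":[1,1,1,1,1,1,1,1,1,1,1],"linear":[[0,20,0],[0,25,0],[0,25,0],[0,25,0],[0,25,0],[0,25,0],[0,25,0],[0,25,0],[0,25,0],[0,0,0],[0,0,0]],"angular":[[0,0,0],[0,0,0],[0,0,0],[0,0,0],[0,0,0],[0,0,0],[0,0,0],[0,0,0],[0,0,0],[0,0,0],[0,0,0]]}'
python3 - <<'E'
from h import *
import cv2; t=ctrl.get_image('top'); cv2.imwrite('pics/t3.png',cv2.resize(t[165:285,180:400,::-1],None,fx=3.6,fy=3.6,interpolation=cv2.INTER_CUBIC)[:, :792])
E
```

```text
t: 14.08
ee_pos: [494.3, -183.5, 198.8]
orientation: [2.833, 1.357, 0.001]
ft_force: [-0.5, 0.5, -0.9]
width: 87.8
grasp_force: 0.0
t: 15.0
ee_pos: [665.1, -321.3, 195.2]
orientation: [-2.83, -1.355, 0.004]
ft_force: [0.4, 0.3, 0.3]
width: 88.0
grasp_force: 0.0
```

View pics/t3.png

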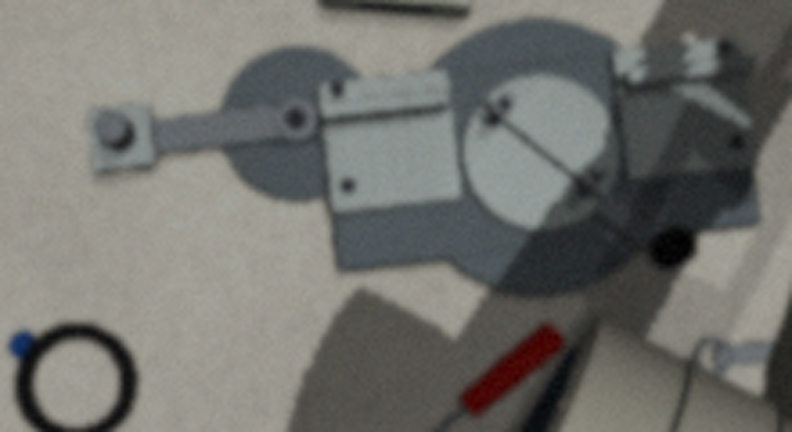

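The picture shows the post at (114,128) with the hinge at (295,117), and the knob at (673,245) with the disc centre near (540,151). I'll check both angles numerically.

```bash
python3 - <<'E'
from h import *
k=lambda u,v:((u+.5)/3.6-.5+180,(v+.5)/3.6-.5+165)
P={n:plane('top',*k(u,v),z)[:2] for n,u,v,z in[('h',295,117,36),('p',114,128,105),('a',540,151,45),('k',673,245,102)]}
ang=lambda d:np.arctan2(d[1],d[0])
print(P,'arm',np.pi+.123-ang(P['p']-P['h']),'table',(ang(P['k']-P['a'])-np.pi-.123)%(2*np.pi))
E
```

```text
{'h': array([599.54725382, 110.51497252]), 'p': array([579.86974191, 245.28162702]), 'a': array([572.320962  , -84.28947072]), 'k': array([ 493.98820033, -178.70964556])} arm 1.548809154682025 table 0.7552541830297477
```

```bash
python3 - <<'E'
from h import *
import cv2
t=ctrl.get_image('top')[195:250,310:390,::-1]
cv2.imwrite('pics/t4.png',cv2.convertScaleAbs(cv2.resize(t,None,fx=9,fy=9,interpolation=cv2.INTER_CUBIC),alpha=2.2))
E
```

```text
(no output)
```

View pics/t4.png

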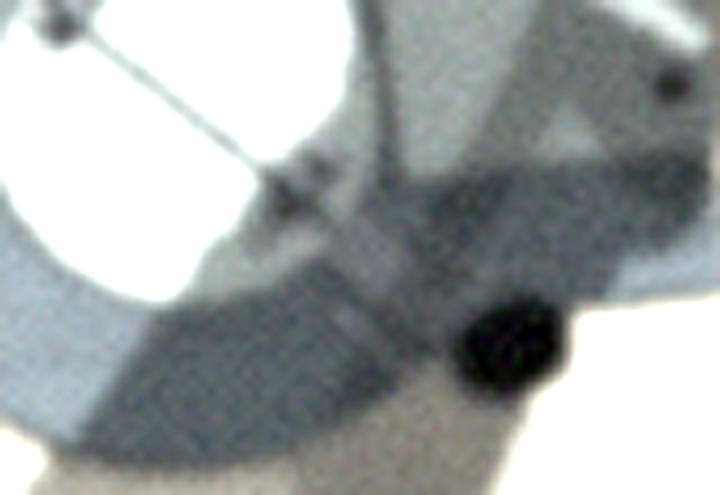

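The slot line's slope in this crop, (95,38) to (265,165), puts the table at about 0.80. The knob position gave 0.755, and the gripper read 0.783 before release, so the lever is seated between the ridges. Handing in.

```bash
python3 -c "
from workcell import ctrl
print(ctrl.close_job())"
```

```text
the job is handed in; nothing more can be done
None
```

The stop arm is swung out to its end stop (measured about 1.55 of 1.571 rad), the saw table is in the 45 degree notch (0.755 to 0.80 rad by three measurements), the gripper has let go, and the job was handed in at about 15 s with no result returned.

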